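Hold a drill core pressed into a sprung V-rest

TASK

Lift the long slim drill core out of its cork cradle, lay it lengthwise in the V of the sprung rest, centred end to end, and press it down into the V so that it bears on both flanks and the rest sinks to about three quarters of its travel. Press gently, without ramming it, and leave the short thick core and the jar where they are. Finish while still gripping the core and holding it pressed down and still: do not let go.

Things in the scene. Friction and masses are not known exactly. Their poses are not given: they have to be found in the camera images.
- core_center (a point): centre of the long slim drill core: a banded reddish-brown stone cylinder 40 mm in diameter and 150 mm long, about 0.42 kg, lying level; this point is its middle (half-way up, half-way along), its x axis runs along the cylinder. It starts on a cork cradle with its middle 30 mm above the table
- cradle: the fixed cork cradle under the long core, origin on the table under its centre, x along the core: a strip 28 mm wide and 10 mm high under the core, with end bars (64 mm wide, up to 19 mm high) only between 42 and 62 mm from the middle, so beside the core's middle the way is free for fingers down to the table
- rest: the sprung V-rest: a fixed dark steel base 170 (x) x 104 (y) x 14 mm, origin at the centre of its underside on the table; above it, on springs, an aluminium plate 136 x 78 mm (top 44 mm above the table when up) that carries two steel V supports, 24 mm long each, between 38 and 62 mm from the middle along x. The 76 mm gap between them is free for fingers down to the plate
- seat (a point): point fixed to the moving V: where the middle of the long core lies when it is seated on both flanks and centred. x runs along the V, y across it to the left flank, z up. Unloaded it is 78 mm above the table, and it sinks with the V. The V's bottom line is 28 mm below this point; its flanks rise at 45 degrees to 30 mm out and 30 mm up from that line
- rest_v (a joint): how far the V of the rest has sunk, in m: 0 = up (unloaded), 0.014 = at its lower stop. Springs: it takes about 4.5 N downward to start it and 0.9 N more per mm; the core's own weight sinks it by less than 1 mm, three quarters of the travel needs about 10 N more from the arm
- stub_center (a point): centre of the short thick drill core, 60 mm in diameter and 80 mm long, on its own cork cradle: leave it alone
- jar: small jar with a white cap, 48 mm in diameter and 65 mm tall, origin at the centre of its underside: leave it alone
Things that resemble listed ones, but are neither listed nor needed, are in the scene too. Leave any blue or turquoise look-alike of the part that bears core_center alone.

How it is judged (in metres and radians):
On the way:
1. the core is gripped and lifted clear of its cradle (contact force between the fingers and core above 2 N and height (world z) of core_center above 0.07 m and horizontal distance between core_center and seat above 0.05 m), for 0.2 s.
At the end, for the whole second after the job is handed in: Through the last second the fingers hold the core (over 3 N), still, in the V: rest sunk over 7 of its 14 mm, over 2 N on a left and on a right flank, core within 11 mm of centred lengthwise, 3 mm of the seat across and in height, 0.05 rad of the V's direction (value of joint rest_v above 0.007 m and (contact force between core and rest_v_c1 above 2 N or contact force between core and rest_v_c2 above 2 N) and (contact force between core and rest_v_c3 above 2 N or contact force between core and rest_v_c4 above 2 N) and x of core_center in the frame of seat between -0.011 and 0.011 m and y of core_center in the frame of seat between -0.003 and 0.003 m and z of core_center in the frame of seat below 0.003 m and angle between the x axis of core_center and the x axis of seat, either way round below 0.05 rad and contact force between the fingers and core above 3 N and linear speed of core below 0.02 m/s); the arm keeps its last pose, push and grip.
It fails at once if the core is rammed into the rest (more than 30 N on one support's flank) (contact force between core and rest_v_c1 above 30 N or contact force between core and rest_v_c2 above 30 N or contact force between core and rest_v_c3 above 30 N or contact force between core and rest_v_c4 above 30 N).
It fails at once if a bystander is disturbed (moved more than 20 mm) (distance of any of stub_center, jar from where it was at the start of the episode above 0.02 m).
It also fails if it takes over 42 s, if anything falls off the work surface, if the arm or the gripper's body presses on something with over 40 N, if the wrist force passes 120 N, or if a joint passes its speed limit or range.

ROBOT

A 6-joint arm with a two-finger parallel gripper is mounted at the origin on the work surface. World frame = base frame: x ahead of the robot, y to its left, z up, the work surface at z = 0. Lengths are in m, angles in degrees, forces in N, time in s.
With the tool pointing down it reaches from about 0.35 to 0.875 m from the base axis. Payload 4.2 kg.
Tool frame: the origin (TCP) lies between the finger pads; the fingertips stand 25 mm ahead of it and the grasp point (between the pads) lies 6 mm ahead of it (r.tips_ahead is the distance from the TCP to the fingertips, in m); z points along the fingers, y is the direction in which the jaws open and shut (so a half turn about z gives the same grasp; the last joint's range is limited). The gripper opens to 87 mm and grips with 3 to 60 N. Pads are 19 mm wide; open, the fingers measure 117 mm over their backs; the gripper's body (75 mm by 190 mm) begins 51 mm behind the grasp point.
Start: joints at [77.899, 22.042, 0.453, 0, -68.411, -14.817], TCP at [0.283, 0.557, 0.248] pointing down, gripper open.
Joint ranges: [-179.83, 179.83], [-69.29, 118.12], [-61.27, 80.66], [-181.25, 117.63], [-171.15, -9.14], [-177.46, 177.46]. Speed limits (degrees/s): [159.86, 159.86, 180, 180, 180, 180].

INTERFACE

Orientations are given as a 3x3 rotation matrix whose columns are the frame's x, y, z axes.
In Python, from station import r, vision, finish_job gives the robot as it stands.
- The arm moves only by the shell command python3 -m jog 'ROWS'. ROWS is a JSON object of lists of equal length, an entry for each row: "rot": the turn, a rotation vector about the world's x, y, z in degrees, a list of three; "delta_pos": the shift along the world's x, y, z in mm, a list of three; "grip": the opening in per cent of the stroke, from 0 (shut) to 100 (fully open). A call has 1 to 10 rows; each row shifts and turns the commanded pose from where the row before left it; what a row does not reach is not made up. A row lasts 1/12 s, in which the tool goes at most 41.7 mm and 7.16 degrees, less where a joint would pass 70% of its speed; a pose out of reach is approached as far as the arm can. A call with a gripper value outside its range is refused whole. The fingers move at their own pace and stop on an object; the grip force is fixed at half the most. Time passes only in rows, so rows that do not move let the fingers close. It gives the time, the measured TCP pose, the force and the opening at its end, in the units of the state.
- r.sense(): the state, without advancing time (a new reading comes with each control period).
- vision.capture(name): name is "scene" or "side" or "wrist"; returns a dict with "frame" (384x512x3 uint8, red, green, blue), "K" (3x3 intrinsics, pixels), "xyz" and "orientation" of the camera in the world. Camera axes: x right, y up, looking along -z (the intrinsics and any distortion apply to the point x, -y, -z); pixel columns grow to the right and rows downward; lengths in m; the calibration is good to about 2 mm. A picture is of the moment at which its call begins. There is no depth.
- finish_job(): hands the job in, once; it reports no verdict.
The state is a dict: "time_s": time; "joints": joint angles; "joint_velocities": joint speeds; "effort": joint torques, N m; "tcp_pos": TCP position; "ee_rot": TCP orientation; "wrist_force": force on the tool from outside, world axes, zero at the start; "moment": the same for the moment, N m; "gripper_width": opening from 0.0 (shut) to 1.0 (fully open).
Only numpy, scipy, OpenCV 4.12 (cv2) and the standard library are available. Lean on these libraries where they do the work, as an engineer would, in place of code of your own. Each camera call takes 0.05 s, during which the arm holds its last target. There are 200 camera calls.

## Working session

There is one attempt and no reset: what is moved stays moved. The work goes in short steps, Python scripts to look and compute and a shell command to move; the robot and the scene stay as the last step left them, time stands still between calls to the robot, and variables do not carry over. Pictures are saved under pics/ and viewed, about 8 in all and at most 12, crops included, and the job is handed in when it is done.

```bash
mkdir -p pics; ls; cat > h.py <<'E'
from station import r, vision
import cv2, numpy as np
def cap(n,fn=None):
    c=vision.capture(n)
    if fn: cv2.imwrite(fn,cv2.cvtColor(c['frame'],cv2.COLOR_RGB2BGR))
    return c
def ray(c,uv,z):
    p=np.linalg.inv(c['K'])@np.array([uv[0],uv[1],1.]); d=np.array(c['orientation'])@np.array([p[0],-p[1],-p[2]])
    o=np.array(c['xyz']); return o+d*(z-o[2])/d[2]
def proj(c,X):
    q=np.array(c['orientation']).T@(np.array(X)-np.array(c['xyz'])); p=c['K']@np.array([q[0],-q[1],-q[2]]); return p[:2]/p[2]
E
python3 - <<'E'
from h import *
a=cap('scene');b=cap('side')
im=np.hstack([a['frame'],b['frame']])
cv2.imwrite('pics/a.png',a['frame'][:,:,::-1]);cv2.imwrite('pics/b.png',b['frame'][:,:,::-1])
np.save('ab.npy',[a,b],allow_pickle=True)
for c in(a,b):print({k:v for k,v in c.items() if k!='frame'})
print(r.sense())
E
```

```text
pics
{'K': array([[436.44838052,   0.        , 258.69175356],
       [  0.        , 436.44838052, 188.3797367 ],
       [  0.        ,   0.        ,   1.        ]]), 'xyz': array([1.17889226, 0.32712006, 0.70947318]), 'orientation': array([[-0.33461899, -0.63802833,  0.69350557],
       [ 0.94234882, -0.22423443,  0.24839006],
       [-0.00297207,  0.73664019,  0.67627834]])}
{'K': array([[346.73515251,   0.        , 257.33601652],
       [  0.        , 346.73515251, 188.28029228],
       [  0.        ,   0.        ,   1.        ]]), 'xyz': array([ 0.09953491, -0.46651803,  0.53418251]), 'orientation': array([[ 0.78942209,  0.33956048, -0.5113819 ],
       [-0.61382654,  0.4292615 , -0.66253418],
       [-0.00545386,  0.8369189 ,  0.54729974]])}
{'time_s': 0.1, 'joints': array([ 7.79003285e+01,  2.20861463e+01,  3.85911421e-01, -2.20842539e-02,
       -6.84103111e+01, -1.48170970e+01]), 'joint_velocities': array([-0.08899741, -0.08010214,  0.15714707,  0.03010833, -0.1022648 ,
       -0.0584841 ]), 'effort': array([-6.43221956e-04, -3.91688633e+01,  1.87934750e+01,  4.23190758e+00,
        1.34448914e-02, -7.27861607e-05]), 'tcp_pos': array([0.28270391, 0.55685667, 0.24656792]), 'ee_rot': array([[ 8.91600765e-01, -4.52821715e-01, -7.54859359e-04],
       [-4.52822321e-01, -8.91598937e-01, -1.81137861e-03],
       [ 1.47199766e-04,  1.95684372e-03, -9.99998075e-01]]), 'wrist_force': array([-0.29114439, -0.10947774,  0.12933816]), 'moment': array([-0.02508025, -0.01057372,  0.02473212]), 'gripper_width': 0.9999658223999646}
```

View pics/a.png

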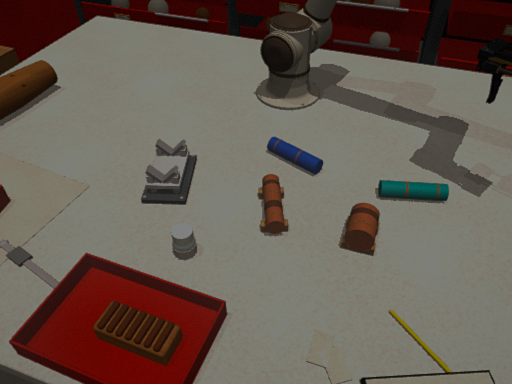

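View pics/b.png

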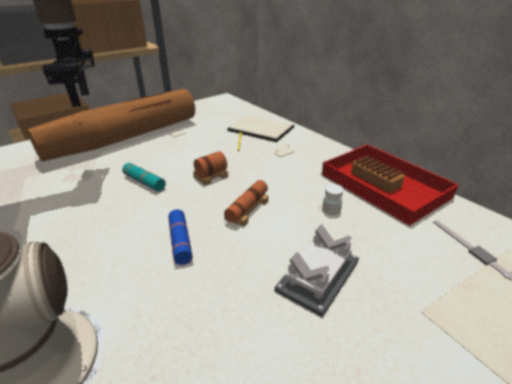

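Candidates for the long core in the scene view: reddish-brown cylinder (273,204), blue (295,155), turquoise (413,190), the short thick stub (362,228) and the big log (25,88). I choose (273,204), which is (247,201) in the side view, and check it in a crop along with the rest.

```bash
python3 - <<'E'
from h import *
a,b=np.load('ab.npy',allow_pickle=True)
out=[]
for c,(x,y),(x2,y2) in((a,(273,204),(170,172)),(b,(247,201),(318,270))):
    hsv=cv2.cvtColor(c['frame'],cv2.COLOR_RGB2HSV)
    m=cv2.inRange(hsv,(0,110,50),(12,255,255))  # reddish
    n,l,s,ce=cv2.connectedComponentsWithStats(m)
    # blobs near the core
    m2=np.zeros_like(m)
    for i in range(1,n):
        if np.hypot(*(ce[i]-(x,y)))<35 and s[i,4]>15: m2[l==i]=255
    pts=cv2.findNonZero(m2); rc=cv2.minAreaRect(pts); bx=cv2.boxPoints(rc)
    e=[ (bx[i]+bx[(i+1)%4])/2 for i in range(4)]
    k=0 if np.hypot(*(e[0]-e[2]))>np.hypot(*(e[1]-e[3])) else 1
    E1,E2=ray(c,e[k],.03),ray(c,e[k+2],.03)
    print(rc,E1,E2,(E1+E2)/2,np.linalg.norm(E1-E2),np.degrees(np.arctan2(*(E2-E1)[[1,0]]))%180)
    v=c['frame'].copy(); cv2.polylines(v,[np.int32(bx)],1,(0,255,0),1)
    row=[cv2.resize(q[yy-40:yy+40,xx-50:xx+50],None,fx=4,fy=3.75*4/3.75*.9375,interpolation=cv2.INTER_CUBIC) for q,xx,yy in((v,x,y),(c['frame'],x2,y2))]
    out.append(np.hstack(row))
cv2.imwrite('pics/c.png',np.vstack(out)[:,:,::-1]); print(np.vstack(out).shape)
E
```

```text
((272.47235107421875, 203.39939880371094), (59.40711212158203, 18.487546920776367), 84.0938491821289) [0.42527401 0.08455465 0.03      ] [0.59917383 0.15613315 0.03      ] [0.51222392 0.1203439  0.03      ] 0.18805485544321762 22.372440265601377
((245.75003051757812, 201.25001525878906), (15.55634880065918, 51.61879348754883), 45.0) [0.60095027 0.15328952 0.03      ] [0.43410813 0.0818416  0.03      ] [0.5175292  0.11756556 0.03      ] 0.1814968463187811 23.182384252765956
(600, 800, 3)
```

View pics/c.png

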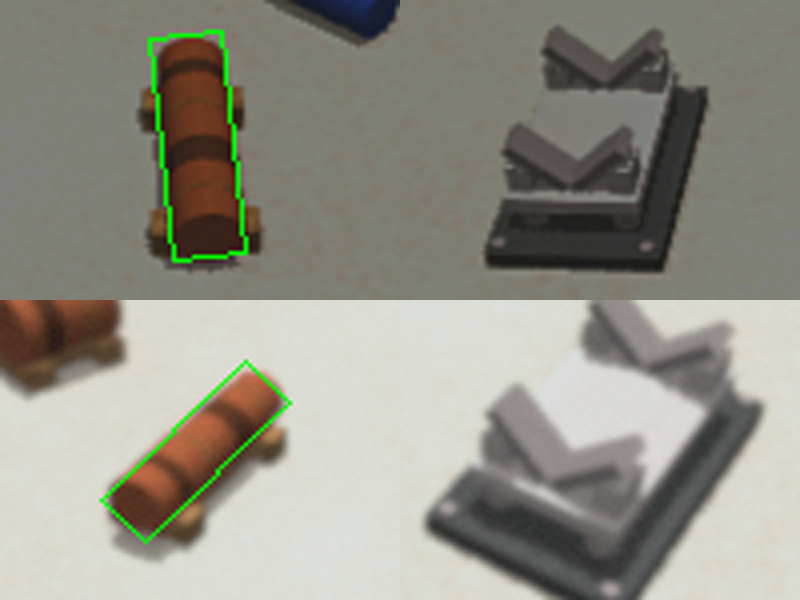

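The crop confirms the choice: the banded reddish-brown core with cork bars showing, inside the box (scene about 272,203; side 246,201). The rest's base corners in the scene view are at about (142,203), (185,204) and (197,155). I move above the core first, and work out the rest's rough pose at the same time.

```bash
python3 - <<'E'
from h import *
a,b=np.load('ab.npy',allow_pickle=True)
for c,uv,z in((a,(141.8,202.7),0),(a,(185.3,203.7),0),(a,(197,155.5),.014),(b,(275,287.5),.014),(b,(358.5,258),.007)):print(ray(c,uv,z))
E
python3 -m jog '{"delta_pos":[[20,-38,0],[20,-38,0],[20,-38,0],[20,-38,0],[20,-38,0],[20,-38,0],[20,-38,0],[20,-38,0],[20,-38,0],[20,-38,0]],"rot":[[0,0,5],[0,0,5],[0,0,5],[0,0,5],[0,0,5],[0,0,5],[0,0,5],[0,0,5],[0,0,5],[0,0,5]],"grip":[100,100,100,100,100,100,100,100,100,100]}'
python3 -m jog '{"delta_pos":[[10,-25,0],[10,-25,0],[0,0,0]],"rot":[[0,0,0],[0,0,0],[0,0,0]],"grip":[100,100,100]}'
python3 - <<'E'
from h import *
c=cap('wrist','pics/d.png'); np.save('d.npy',c,allow_pickle=True); s=r.sense();print(c['xyz'],s['tcp_pos'],s['ee_rot'],s['joints'])
E
```

```text
[ 0.58775739 -0.17322325  0.        ]
[ 0.55718378 -0.07631768  0.        ]
[ 0.40056118 -0.1196089   0.014     ]
[ 0.39987494 -0.13049048  0.014     ]
[ 0.59456016 -0.17459494  0.007     ]
time_s: 0.93
tcp_pos: [0.4772, 0.1865, 0.2474]
ee_rot: [[0.918, 0.396, -0.0], [0.396, -0.918, -0.0], [-0.0, -0.0, -1.0]]
wrist_force: [0.4, 1.0, -0.7]
gripper_width: 0.999
time_s: 1.18
tcp_pos: [0.4976, 0.1349, 0.247]
ee_rot: [[0.922, 0.388, -0.001], [0.388, -0.922, -0.001], [-0.002, 0.001, -1.0]]
wrist_force: [0.4, -0.4, 0.5]
gripper_width: 1.004
[0.57258664 0.16613496 0.38467059] [0.49721319 0.13648146 0.24705374] [[ 9.21519149e-01  3.88331536e-01 -1.03690933e-03]
 [ 3.88331249e-01 -9.21519732e-01 -4.73502492e-04]
 [-1.13940835e-03  3.36773202e-05 -9.99999350e-01]] [ 3.33983148e+01  1.14224859e+01 -1.47079815e+01 -1.11915944e-02
 -6.39340665e+01  7.94573299e+01]
```

View pics/d.png

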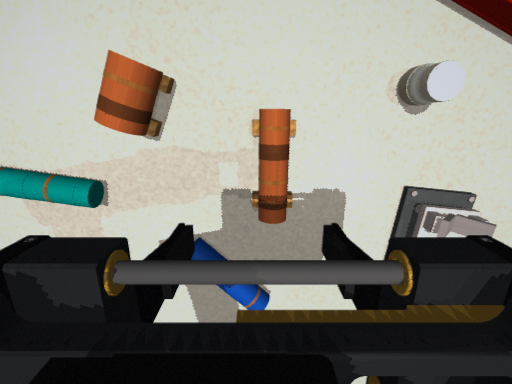

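The wrist view shows the core at columns 259–290, rows 108–222. The blue look-alike is behind the fingers at (230,275), and the rest is at lower right (440,215). Next I measure the core here.

```bash
python3 - <<'E'
from h import *
c=np.load('d.npy',allow_pickle=True).item()
hsv=cv2.cvtColor(c['frame'],cv2.COLOR_RGB2HSV); m=cv2.inRange(hsv,(0,110,30),(11,255,255)); m[:, :225]=0; m[:,330:]=0; m[:95]=0;m[228:]=0
m=cv2.morphologyEx(m,cv2.MORPH_OPEN,np.ones((3,3)));m=cv2.morphologyEx(m,cv2.MORPH_CLOSE,np.ones((9,9)))
rc=cv2.minAreaRect(cv2.findNonZero(m)); bx=cv2.boxPoints(rc); print(rc)
W=np.array([ray(c,p,.05) for p in bx]); print(W)
ctr=W.mean(0); print(ctr, [np.linalg.norm(W[i]-W[(i+1)%4]) for i in range(4)],[np.degrees(np.arctan2(*(W[(i+1)%4]-W[i])[[1,0]]))%180 for i in range(2)])
print('z.03',ray(c,rc[0],.03))
# central line of the core, at rows
for y in (112,140,165,190,215):
    x=np.flatnonzero(m[y]);print(y,x.min(),x.max(),ray(c,((x.min()+x.max())/2,y),.035))
print(c['K'],c['orientation'])
E
```

```text
((273.6176452636719, 165.91282653808594), (29.26319122314453, 114.32106018066406), 1.023030161857605)
[[0.43917676 0.10951186 0.05      ]
 [0.57762673 0.16499822 0.05      ]
 [0.59072433 0.13224661 0.05      ]
 [0.45397888 0.07220446 0.05      ]]
[0.51537668 0.11974029 0.05      ] [np.float64(0.1491547170519227), np.float64(0.035273430278229004), np.float64(0.14934650414023784), np.float64(0.04013658395844672)] [np.float64(21.839345570867135), np.float64(111.7968268829561)]
z.03 [0.5166554  0.11894721 0.03      ]
112 260 289 [0.58106112 0.1464286  0.035     ]
140 260 288 [0.54893834 0.13294708 0.035     ]
165 259 287 [0.51825771 0.12087456 0.035     ]
190 259 286 [0.48606498 0.10746702 0.035     ]
215 259 285 [0.45195023 0.093259   0.035     ]
[[264.50123486   0.         257.75221857]
 [  0.         264.50123486 193.61325712]
 [  0.           0.           1.        ]] [[ 3.87034607e-01  8.81317203e-01  2.71079696e-01]
 [-9.22064808e-01  3.69663386e-01  1.14653696e-01]
 [ 8.38036181e-04 -2.94327996e-01  9.55704101e-01]]
```

```bash
python3 -m jog '{"delta_pos":[[9,-8,-20],[9,-8,-30],[0,0,-30],[0,0,-30],[0,0,-20],[0,0,-20],[0,0,0],[0,0,0]],"rot":[[0,0,-0.5],[0,0,0],[0,0,0],[0,0,0],[0,0,0],[0,0,0],[0,0,0],[0,0,0]],"grip":[100,100,100,100,100,100,100,100]}'
```

```text
time_s: 1.9
tcp_pos: [0.5144, 0.123, 0.0969]
ee_rot: [[0.923, 0.385, -0.002], [0.385, -0.923, -0.001], [-0.003, 0.001, -1.0]]
wrist_force: [-0.2, -1.0, 1.3]
gripper_width: 0.996
```

```bash
python3 -m jog '{"delta_pos":[[1,-3,-20],[0,0,-20],[0,0,-15],[0,0,-5],[0,0,0],[0,0,0]],"rot":[[0,0,0],[0,0,0],[0,0,0],[0,0,0],[0,0,0],[0,0,0]],"grip":[100,100,100,100,100,100]}'
python3 - <<'E'
from h import *
cap('wrist','pics/e.png')
E
```

```text
time_s: 2.4
tcp_pos: [0.5169, 0.1203, 0.0389]
ee_rot: [[0.923, 0.385, 0.002], [0.385, -0.923, 0.001], [0.002, 0.0, -1.0]]
wrist_force: [1.1, 0.6, -0.1]
gripper_width: 0.997
```

View pics/e.png

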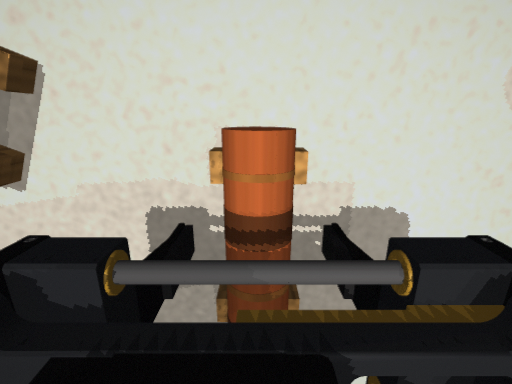

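The core sits centred between the fingers (core columns 222–296, fingers 190–325). I close on it.

```bash
python3 -m jog '{"delta_pos":[[0,0,-2],[0,0,0],[0,0,0],[0,0,0],[0,0,0],[0,0,0],[0,0,0],[0,0,0],[0,0,0],[0,0,0]],"rot":[[0,0,0],[0,0,0],[0,0,0],[0,0,0],[0,0,0],[0,0,0],[0,0,0],[0,0,0],[0,0,0],[0,0,0]],"grip":[0,0,0,0,0,0,0,0,0,0]}'
python3 -m jog '{"delta_pos":[[0,0,5],[0,0,10],[0,0,20],[0,0,20],[0,0,25],[0,0,30],[0,0,30],[0,0,30],[0,0,10],[0,0,0]],"rot":[[0,0,0],[0,0,0],[0,0,0],[0,0,0],[0,0,0],[0,0,0],[0,0,0],[0,0,0],[0,0,0],[0,0,0]],"grip":[0,0,0,0,0,0,0,0,0,0]}'
```

```text
time_s: 3.28
tcp_pos: [0.516, 0.1196, 0.0355]
ee_rot: [[0.923, 0.384, -0.0], [0.384, -0.923, 0.0], [0.0, -0.0, -1.0]]
wrist_force: [-0.5, -0.6, 0.7]
gripper_width: 0.45
time_s: 4.12
tcp_pos: [0.5171, 0.1201, 0.2187]
ee_rot: [[0.923, 0.384, 0.006], [0.384, -0.923, 0.003], [0.007, -0.001, -1.0]]
wrist_force: [0.3, 0.1, -3.8]
gripper_width: 0.453
```

```bash
python3 -m jog '{"delta_pos":[[-5,-10,5],[-12,-25,5],[-12,-27,5],[-12,-27,5],[-12,-27,5],[-10,-25,5],[-6,-18,0],[-3,-7,0],[0,0,0],[0,0,0]],"rot":[[0,0,0],[0,0,-1],[0,0,-1.5],[0,0,-1.5],[0,0,-1.5],[0,0,-1],[0,0,0],[0,0,0],[0,0,0],[0,0,0]],"grip":[0,0,0,0,0,0,0,0,0,0]}'
python3 - <<'E'
from h import *
c=cap('wrist','pics/f.png'); np.save('f.npy',c,allow_pickle=True); s=r.sense();print(s['tcp_pos'],s['ee_rot'][0],s['wrist_force'])
E
```

```text
time_s: 4.95
tcp_pos: [0.4432, -0.0466, 0.2442]
ee_rot: [[0.961, 0.276, -0.003], [0.276, -0.961, -0.0], [-0.003, -0.001, -1.0]]
wrist_force: [-0.2, -0.1, -4.0]
gripper_width: 0.452
[ 0.44376555 -0.04611772  0.24450436] [ 0.96087726  0.27696837 -0.00184971] [-0.25910115 -0.15474044 -2.77914768]
```

View pics/f.png

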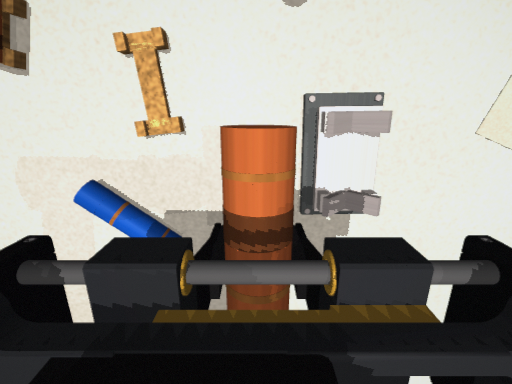

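The wrist view shows the empty cradle and the core in the gripper, with the rest at right: base corners (304,94), (383,93) and (302,214), V supports at (355,122) and (347,204). I zoom in for corner picks.

```bash
python3 - <<'E'
from h import *
c=np.load('f.npy',allow_pickle=True).item()
v=cv2.resize(c['frame'][86:222,290:400],None,fx=5,fy=4.4,interpolation=cv2.INTER_CUBIC)
for i in range(0,110,10):cv2.putText(v,str(290+i),(i*5,8),0,.3,(255,0,0),1);cv2.line(v,(i*5,10),(i*5,14),(255,0,0),1)
for i in range(4,136,10):cv2.putText(v,str(86+i),(0,int(i*4.4)),0,.3,(255,0,0),1)
cv2.imwrite('pics/g.png',v[:,:,::-1]);print(v.shape)
E
```

```text
(598, 550, 3)
```

View pics/g.png

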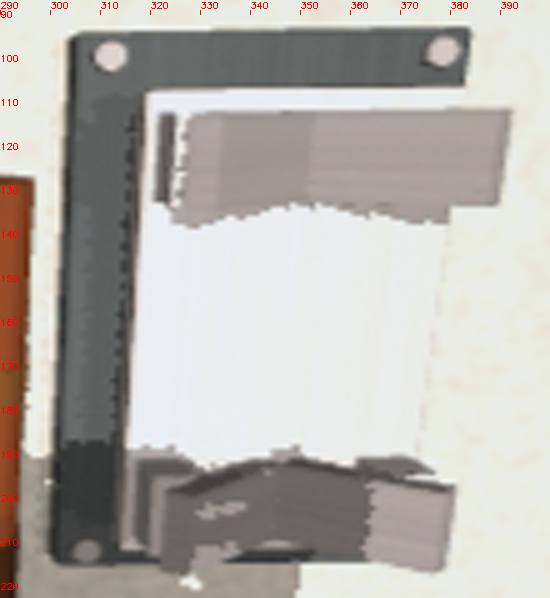

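```bash
python3 - <<'E'
from h import *
c=np.load('f.npy',allow_pickle=True).item()
P={'bTL':(305,94.4,.014),'bTR':(384,92.8,.014),'bBL':(300,214,.014),'pTL':(319.4,106.5,.044),'valF':(351,132,.05),'valN':(347,189.5,.05),'tipFR':(389.6,132.6,.08),'tipFL':(327.5,137,.08),'tipNL':(323,197.4,.08),'tipNR':(381,196.2,.08)}
W={k:ray(c,p[:2],p[2]) for k,p in P.items()}
for k,w in W.items():print(k,w.round(4))
an=lambda d:np.degrees(np.arctan2(d[1],d[0]))
print('base c',(W['bTR']+W['bBL'])/2,np.linalg.norm(W['bTL']-W['bTR']),np.linalg.norm(W['bTL']-W['bBL']),an(W['bTL']-W['bBL']),an(W['bTL']-W['bTR'])-90)
print('val',an(W['valF']-W['valN']),(W['valF']+W['valN'])/2,np.linalg.norm(W['valF']-W['valN']))
F=(W['tipFR']+W['tipFL'])/2;N=(W['tipNL']+W['tipNR'])/2;print('tips',(F+N)/2,an(F-N),np.linalg.norm(F-N),np.linalg.norm(W['tipFR']-W['tipFL']))
E
```

```text
bTL [ 0.5595 -0.0776  0.014 ]
bTR [ 0.5897 -0.1758  0.014 ]
bBL [ 0.3991 -0.125   0.014 ]
pTL [ 0.5482 -0.0945  0.044 ]
valF [ 0.5304 -0.1406  0.05  ]
valN [ 0.4606 -0.1631  0.05  ]
tipFR [ 0.5409 -0.1717  0.08  ]
tipFL [ 0.5173 -0.1069  0.08  ]
tipNL [ 0.449  -0.1266  0.08  ]
tipNR [ 0.4695 -0.1928  0.08  ]
base c [ 0.49440813 -0.15037122  0.014     ] 0.10273455402422065 0.1672172678044092 16.461623585499286 17.08224296805949
val 17.87325049614818 [ 0.4955097  -0.15187243  0.05      ] 0.07337418568122679
tips [ 0.49416106 -0.14950361  0.08      ] 16.304528634097903 0.07275599858818246 0.0689852191554371
```

```bash
python3 -m jog '{"delta_pos":[[5,-10,-5],[10,-20,-10],[10,-20,-15],[10,-20,-20],[8,-18,-20],[5,-10,-20],[3,-6,-15],[0,0,-5],[0,0,0],[0,0,0]],"rot":[[0,0,0],[0,0,0.4],[0,0,0.3],[0,0,0],[0,0,0],[0,0,0],[0,0,0],[0,0,0],[0,0,0],[0,0,0]],"grip":[0,0,0,0,0,0,0,0,0,0]}'
python3 - <<'E'
from h import *
a=cap('scene');b=cap('side');w=cap('wrist');s=r.sense();print(s['tcp_pos'],s['ee_rot'][0],s['wrist_force'])
f=lambda c,x,y:cv2.resize(c['frame'][y-45:y+45,x-60:x+60],(400,300),interpolation=cv2.INTER_CUBIC)
v=np.vstack([np.hstack([f(a,172,165),f(b,318,260)]),np.hstack([cv2.resize(w['frame'],(400,300)),np.zeros((300,400,3),np.uint8)])])
cv2.imwrite('pics/k.png',v[:,:,::-1])
np.save('k.npy',[a,b,w],allow_pickle=True)
E
```

```text
time_s: 5.83
tcp_pos: [0.4955, -0.1497, 0.1356]
ee_rot: [[0.957, 0.29, -0.0], [0.29, -0.957, -0.0], [-0.0, 0.0, -1.0]]
wrist_force: [-1.1, -0.2, -3.0]
gripper_width: 0.452
[ 0.4958124  -0.14978313  0.13687947] [0.95701037 0.29004092 0.00272367] [ 0.77790306 -0.65308026 -3.49939346]
```

View pics/k.png

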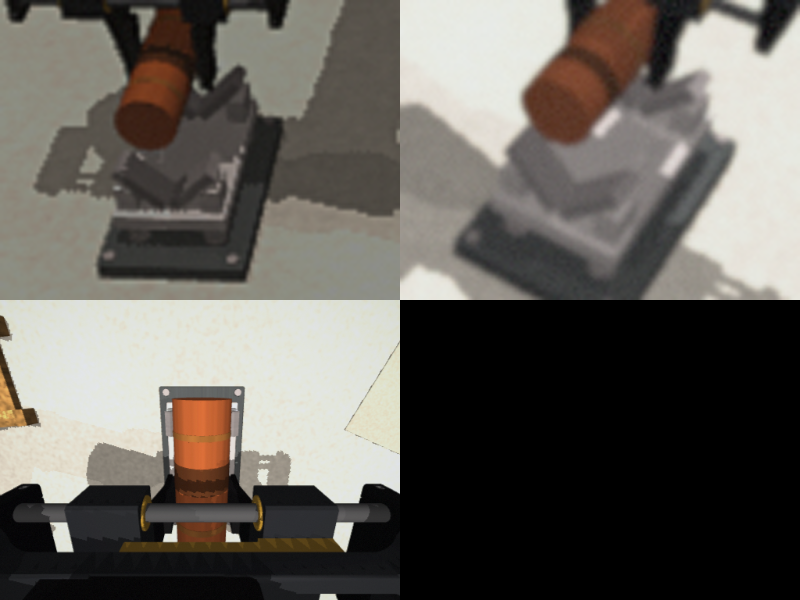

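The core hangs centred over the V: in the wrist panel the base spans columns 159–245 and the core 173–231, both with mid 202. I lower gently.

```bash
python3 -m jog '{"delta_pos":[[0,0,-5],[0,0,-10],[0,0,-10],[0,0,-8],[0,0,-5],[0,0,-3],[0,0,-2],[0,0,0],[0,0,0]],"rot":[[0,0,0],[0,0,0],[0,0,0],[0,0,0],[0,0,0],[0,0,0],[0,0,0],[0,0,0],[0,0,0]],"grip":[0,0,0,0,0,0,0,0,0]}'
python3 -m jog '{"delta_pos":[[0,0,-2],[0,0,-2],[0,0,-2],[0,0,-1],[0,0,0],[0,0,0]],"rot":[[0,0,0],[0,0,0],[0,0,0],[0,0,0],[0,0,0],[0,0,0]],"grip":[0,0,0,0,0,0]}'
```

```text
time_s: 6.73
tcp_pos: [0.4952, -0.1505, 0.0926]
ee_rot: [[0.957, 0.289, 0.0], [0.289, -0.957, -0.0], [0.0, 0.0, -1.0]]
wrist_force: [-0.1, -0.1, -3.1]
gripper_width: 0.452
time_s: 7.23
tcp_pos: [0.495, -0.1505, 0.0855]
ee_rot: [[0.957, 0.289, -0.0], [0.289, -0.957, -0.0], [-0.0, 0.0, -1.0]]
wrist_force: [0.1, 0.1, -3.1]
gripper_width: 0.45
```

```bash
python3 -m jog '{"delta_pos":[[0,0,-1],[0,0,-1],[0,0,-1],[0,0,0],[0,0,0],[0,0,0]],"rot":[[0,0,0],[0,0,0],[0,0,0],[0,0,0],[0,0,0],[0,0,0]],"grip":[0,0,0,0,0,0]}'
python3 -m jog '{"delta_pos":[[0,0,-1],[0,0,-1],[0,0,0],[0,0,0],[0,0,0],[0,0,0]],"rot":[[0,0,0],[0,0,0],[0,0,0],[0,0,0],[0,0,0],[0,0,0]],"grip":[0,0,0,0,0,0]}'
```

```text
time_s: 7.73
tcp_pos: [0.4952, -0.1505, 0.083]
ee_rot: [[0.957, 0.289, 0.001], [0.289, -0.957, -0.0], [0.0, 0.0, -1.0]]
wrist_force: [-1.4, 0.3, 2.7]
gripper_width: 0.454
time_s: 8.23
tcp_pos: [0.4952, -0.1505, 0.0807]
ee_rot: [[0.957, 0.289, 0.0], [0.289, -0.957, -0.0], [0.0, 0.0, -1.0]]
wrist_force: [-1.1, -0.9, 3.7]
gripper_width: 0.45
```

```bash
python3 -m jog '{"delta_pos":[[0,0,-1],[0,0,-1],[0,0,-1],[0,0,-1],[0,0,0],[0,0,0]],"rot":[[0,0,0],[0,0,0],[0,0,0],[0,0,0],[0,0,0],[0,0,0]],"grip":[0,0,0,0,0,0]}'
python3 -m jog '{"delta_pos":[[0,0,-1],[0,0,-1],[0,0,-1],[0,0,-1],[0,0,0],[0,0,0],[0,0,0],[0,0,0]],"rot":[[0,0,0],[0,0,0],[0,0,0],[0,0,0],[0,0,0],[0,0,0],[0,0,0],[0,0,0]],"grip":[0,0,0,0,0,0,0,0]}'
python3 - <<'E'
from h import *
a=cap('scene');b=cap('side');w=cap('wrist')
s=r.sense();print(s['tcp_pos'],s['wrist_force'],s['moment'])
f=lambda c,x,y:cv2.resize(c['frame'][y-45:y+45,x-60:x+60],(400,300),interpolation=cv2.INTER_CUBIC)
v=np.vstack([np.hstack([f(a,172,165),f(b,318,260)]),np.hstack([cv2.resize(w['frame'],(400,300)),cv2.resize(w['frame'][110:230,180:340],(400,300))])])
cv2.imwrite('pics/l.png',v[:,:,::-1])
E
```

```text
time_s: 8.73
tcp_pos: [0.4952, -0.1505, 0.0769]
ee_rot: [[0.957, 0.289, 0.0], [0.289, -0.957, -0.0], [0.0, 0.0, -1.0]]
wrist_force: [-2.4, 0.9, 6.4]
gripper_width: 0.448
time_s: 9.4
tcp_pos: [0.4952, -0.1505, 0.0734]
ee_rot: [[0.957, 0.289, 0.001], [0.289, -0.957, -0.0], [0.001, 0.001, -1.0]]
wrist_force: [-2.5, 0.5, 10.9]
gripper_width: 0.452
[ 0.49520833 -0.15049995  0.07342426] [-3.15047502  0.85561152  9.09638896] [0.0771512  0.90449946 0.14316101]
```

View pics/l.png

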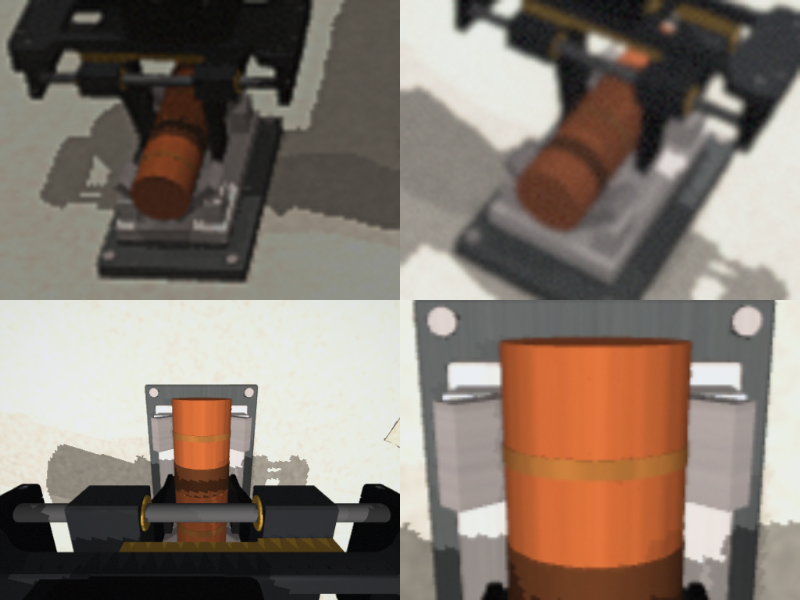

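The core lies symmetrically in the V in the zoom: core columns 500–690, with the flanks to 435 and 755 either side. Sink from z is about 10 mm at about 10 N, with little side force. I hold briefly, check, and hand in.

```bash
python3 -m jog '{"delta_pos":[[0,0,0],[0,0,0],[0,0,0],[0,0,0],[0,0,0],[0,0,0]],"rot":[[0,0,0],[0,0,0],[0,0,0],[0,0,0],[0,0,0],[0,0,0]],"grip":[0,0,0,0,0,0]}'
python3 -c "
from station import finish_job
print(finish_job())"
```

```text
time_s: 10.05
tcp_pos: [0.4952, -0.1505, 0.0734]
ee_rot: [[0.957, 0.289, 0.001], [0.289, -0.957, -0.0], [0.0, 0.0, -1.0]]
wrist_force: [-3.0, 0.7, 9.6]
gripper_width: 0.449
the job is handed in; nothing more can be done
None
```

I gripped the long core at its middle, lifted it out of the cradle, laid it centred in the V and pressed it down in small steps. I then handed in while still gripping, at about 10 s of the 42 s allowed; no verdict came back.

- **Sink and push:** the arm was still, with the rest sunk about 10 mm of 14. I worked that out from the height at first contact, since the joint is not measured directly. The arm was pushing with about 9.6 N.
- **Seating:** the core sat symmetrically between the flanks in the wrist view, with its direction within about 1° of the V.
- **Centring:** my estimates of the rest's centre agreed to within about 3 mm. I did not measure the lengthwise centring again after pressing.
- **Flank forces:** there was no direct reading of these. The wrist force showed about 3 N along the V and 1.5–2 N across it. I judged this a small imbalance and did not correct it.
- **Bystanders:** the planned path kept well away from the short core and the jar, but I took no last picture to confirm they had not moved.

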